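# Open the sprung gate of a board magazine and hold it wide

## Robot

A 6-joint arm with a two-finger parallel gripper is mounted at the origin on a cart in front of the work surface, level with it; the furniture and walls round the work are solid. World frame = base frame: x ahead of the robot, y to its left, z up, the work surface at z = 0. Lengths are in m, angles in degrees, forces in N, time in s.
With the tool pointing down it reaches from about 0.35 to 0.875 m from the base axis. Payload 4.2 kg.
Tool frame: the origin (TCP) lies at the very end of the fingers, on their centre line; the grasp point (between the pads) lies 19 mm behind it; z points along the fingers, y is the line along which they close (so a half turn about z gives the same grasp; the last joint's range is limited). The gripper opens to 87 mm and grips with 3 to 60 N. Pads are 19 mm wide; open, the fingers measure 117 mm over their backs; the gripper's body (75 mm by 190 mm) begins 51 mm behind the grasp point.
Start: joints at [85.978, 22.042, 0.453, 0, -68.411, -14.817], TCP at [0.202, 0.592, 0.223] pointing down, gripper open.
Joint ranges: [-179.83, 179.83], [-69.29, 118.12], [-61.27, 80.66], [-181.25, 117.63], [-171.15, -9.14], [-177.46, 177.46]. Speed limits (degrees/s): [159.86, 159.86, 180, 180, 180, 180].

## Interface

Orientations are given as a 3x3 rotation matrix whose columns are the frame's x, y, z axes.
In Python, from station import sense, optics, r gives the robot as it stands. The module is installed in compiled form; this text tells all that it offers.
- The arm moves only by the shell command python3 -m pendant 'ROWS' [OPENING]. ROWS is JSON, a list that holds one entry, the list of rows, each a list of 4 numbers: the shift along the tool's x, y, z normalised to -1 to 1, where 1 is 100 mm, then the turn about the tool's z normalised to -1 to 1, where 1 is 2 rad. A call has 1 to 8 rows; each row is the pose to reach, as a shift and turn from the pose commanded when the call began, along the tool's axes at that moment; what a row does not reach only later rows make up. A row lasts 1/10 s, in which the tool goes at most 50 mm and 8.59 degrees, less where a joint would pass 70% of its speed; a pose out of reach is approached as far as the arm can. A call with a number of a shift or a turn outside -1 to 1 is refused whole. A call with a gripper value outside its range is refused whole. OPENING is the closure, from 0 (fully open) to 1 (shut), set as the call begins (- or left out, the last holds). The fingers move at their own pace and stop on an object; the grip force is fixed at half the most. Time passes only in rows, so rows that repeat a pose let the fingers close. It gives the time, the measured TCP pose, the force, the opening and the grip force at its end, in the units of the state.
- sense(): the state, without advancing time (a new reading comes with each control period).
- optics.capture(name): name is "side" or "top"; returns the picture (480x640x3 uint8, red, green, blue); there is no depth.
- optics.get_calibration(name): a dict with "camera_matrix" (3x3 intrinsics, pixels), "distortion" ([k1, k2, p1, p2, k3] as OpenCV has them; the pictures are not rectified), "camera_from_world" (4x4, takes a point from world to camera coordinates). Camera axes: x right, y down, z forward; pixel columns grow to the right and rows downward; lengths in m; the calibration is good to about 2 mm. A picture is of the moment at which its call begins. get_calibration takes no time and is no camera call.
- r.finish_job(): hands the job in; it is judged then, once.
The state is a dict: "time_s": time; "joints": joint angles; "joint_velocities": joint speeds; "effort": joint torques, N m; "tcp_pos": TCP position; "ee_rot": TCP orientation; "wrist_force": force on the tool from outside, world axes, zero at the start; "moment": the same for the moment, N m; "gripper_width": opening from 0.0 (shut) to 1.0 (fully open); "gripper_force": force on a finger pad.
Only numpy, scipy, OpenCV 4.12 (cv2) and the standard library are available. Lean on these libraries where they do the work, as an engineer would, in place of code of your own. Each camera call takes 0.05 s, during which the arm holds its last target. There are 200 camera calls.

## Task

The boards in the magazine are to be drawn out next, so open its gate and hold it for that: pinch together the two tabs of the slide catch on the magazine's top so that the gate springs ajar onto its safety catch, and let the slide catch go. Then pinch together the two tabs of the gate's own handle, which frees the safety catch, swing the gate out past its half-open detent without letting it fly, and open it wide, about square to the magazine's mouth. The gate's closing spring pulls it back, so finish while still holding the handle pinched and the gate wide open and still; leave the things that stand loose on the bench where they are.

Things in the scene. Friction and masses are not known exactly. Their poses are not given: they have to be found in the camera images.
- magazine: board magazine, fixed on the bench: aluminium end plates (130 x 190 mm), black slotted side walls, boards inside; top plate's top 110 mm up. Origin: centre of its underside; z up; the mouth with the gate is on its -x side, the hinge at the +y end of the mouth, the handle at the -y end. Ironwork on its top reaches up to 122 mm: keep fingertips above that.
- slide_catch_pinch (a point): where to pinch the slide catch: midway between its two upright black tabs when pinched, 142 mm up, fixed at (-15, 13) mm in the magazine's x, y. Tabs 24 mm wide along the magazine's x, 6 thick, tops 154 mm up; outer faces 42 mm apart at rest, 34 pinched, along its y. At rest the -y tab (moves) has its outer face 25 mm from here, the +y tab (fixed) 17 mm.
- slide_catch (a joint): travel of the slide catch's moving tab towards the fixed one, m: 0 at rest, 0.008 fully pinched; lets the gate go at about 0.0065; its spring takes 3.2 N rising to 6.4 N.
- gate (a joint): gate's angle, rad: 0 shut, 0.175 ajar on the safety catch (a sprung kicker pushes it there within half a second), 0.85 in the half-open detent (humps at 0.63 and 1.07, the last ends at 1.25), 1.57 square, 1.75 stop. Opens clockwise seen from above: the handle moves to the magazine's -x, then +y. Above 0.18 a spring closes it with 0.14 to 0.31 N m; a hump adds up to 0.6 N m.
- gate_handle (a point): where to pinch the gate's handle: midway between its two upright black tabs when pinched, 142 mm up, on a 154 mm radius about the hinge; turns with the gate. Tabs 24 mm wide across the gate, 6 thick, tops 154 mm up; outer faces 42 mm apart at rest, 34 pinched, along the gate. At rest the tab nearer the hinge (moves) has its outer face 25 mm from here, the other (fixed) 17 mm.
- safety_catch (a joint): travel of the handle's moving tab towards the fixed one, m: 0 at rest, 0.008 fully pinched; its hook clears the striker post on the magazine from about 0.005 on and holds the gate at 0.175 rad until then; its spring takes 3.2 N rising to 6.4 N.
- hinge_axis (a point): point on the gate's upright hinge axis, 110 mm up, at (-72, 88) mm in the magazine's x, y; with the gate shut the handle lies from here along the magazine's -y.
- flux_bottle: bystander: white needle bottle with black cap, 36 mm across, 98 mm high, standing loose on the bench; origin in its underside.
- relay_board: bystander: small circuit board with relays, 40 x 62 x 16 mm, loose; origin in its underside.
- tip_cleaner: bystander: round tin with brass wool, 86 mm across, 41 mm high, loose; origin in its underside.
- wick_reel: bystander: small flat reel, 40 x 63 x 12 mm, loose; origin in its underside.
- kapton_tape: bystander: roll of amber tape, 69 mm across, 12 mm high, loose; origin in its underside.

How it is judged (in metres and radians):
On the way, in this order (a step that is already met when the one before it is completed fails the run):
1. the slide catch on top is pinched until it lets the gate go (value of joint slide_catch above 0.0055 m and contact force between the fingers and magazine above 1 N), for 0.05 s.
2. the slide catch is let go again and the gate stands ajar on its safety catch (value of joint each of slide_catch, safety_catch below 0.002 m and value of joint gate between 0.12 and 0.23 rad), for 0.2 s.
3. the tabs of the gate's handle are pinched, which frees the safety catch (value of joint safety_catch above 0.005 m and value of joint gate below 0.3 rad), for 0.05 s.
4. the gate has been swung past its half-open detent by the pinched handle (value of joint gate above 1.25 rad and value of joint safety_catch above 0.004 m), for 0.05 s.
At the end, for the whole second after the job is handed in: The gate stands still at 1.4 rad (80 degrees) or more from shut, held there by the fingers on its pinched handle (moving tab in by more than 4 mm, contact force over 2 N), with the slide catch let go (value of joint gate above 1.4 rad and velocity of joint gate between -0.15 and 0.15 rad/s and value of joint safety_catch above 0.004 m and value of joint slide_catch below 0.002 m and contact force between the fingers and magazine above 2 N); the arm keeps its last pose, push and grip.
It fails at once if the gate is let fly (faster than 3 rad/s) (velocity of joint gate above 3 rad/s or velocity of joint gate below -3 rad/s).
It fails at once if a loose thing on the bench is shifted by more than 20 mm (distance of any of flux_bottle, relay_board, tip_cleaner, wick_reel, kapton_tape from where it was at the start of the episode above 0.02 m).
It also fails if it takes over 48 s, if anything falls off the work surface, if the arm or the gripper's body presses on something with over 40 N, if the wrist force passes 120 N, or if a joint passes its speed limit or range.

## Working session

There is one attempt and no reset: what is moved stays moved. The work goes in short steps, Python scripts to look and compute and a shell command to move; the robot and the scene stay as the last step left them, time stands still between calls to the robot, and variables do not carry over. Pictures are saved under pics/ and viewed, at most 10 in all, crops included, and the job is handed in when it is done.

```bash
mkdir -p pics
python3 - <<'E'
from station import sense, optics, r
import cv2,numpy as np
for n in("top","side"):
    im=optics.capture(n); cv2.imwrite(f"pics/{n}0.png",im[...,::-1])
    c=optics.get_calibration(n); print(n,np.round(c["camera_matrix"],1).tolist(),c["distortion"]); T=np.array(c["camera_from_world"]); print(np.round(-T[:3,:3].T@T[:3,3],3))
s=sense(); print(s["time_s"],s["tcp_pos"],np.round(s["ee_rot"],3).tolist(),s["gripper_width"],s["wrist_force"])
E
```

```text
top [[516.6, 0.0, 318.7], [0.0, 516.6, 237.0], [0.0, 0.0, 1.0]] [-0.03290471  0.          0.          0.          0.        ]
[0.356 0.081 1.44 ]
side [[542.0, 0.0, 322.6], [0.0, 542.0, 236.8], [0.0, 0.0, 1.0]] [-0.05524548  0.          0.          0.          0.        ]
[ 1.286 -0.266  1.079]
0.1 [0.2016308  0.59100677 0.2215478 ] [[0.946, -0.323, -0.001], [-0.323, -0.946, -0.002], [0.0, 0.002, -1.0]] 1.000998146856747 [-0.32998061 -0.1424691   0.19177789]
```

View pics/top0.png

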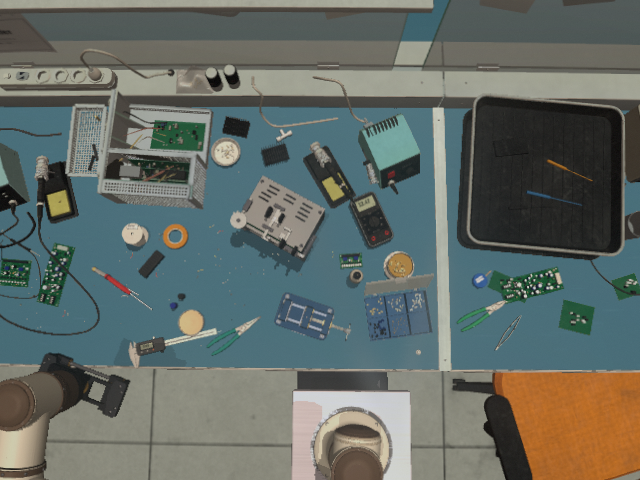

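View pics/side0.png

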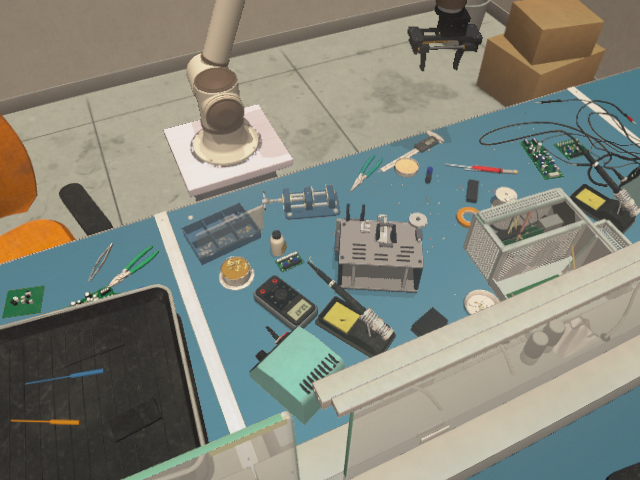

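The magazine is at about (283,217) in top and (380,250) in side. I need enlarged crops to see the tabs.

Run:
```python
import cv2
a=cv2.imread("pics/top0.png")[160:280,215:375]; b=cv2.imread("pics/side0.png")[190:310,310:470]
cv2.imwrite("pics/crops.png",cv2.vconcat([cv2.resize(a,(400*2-0,600))][:1]))
cv2.imwrite("pics/crops2.png",cv2.resize(b,(800,600)))
```

```text
(no output)
```

View pics/crops.png

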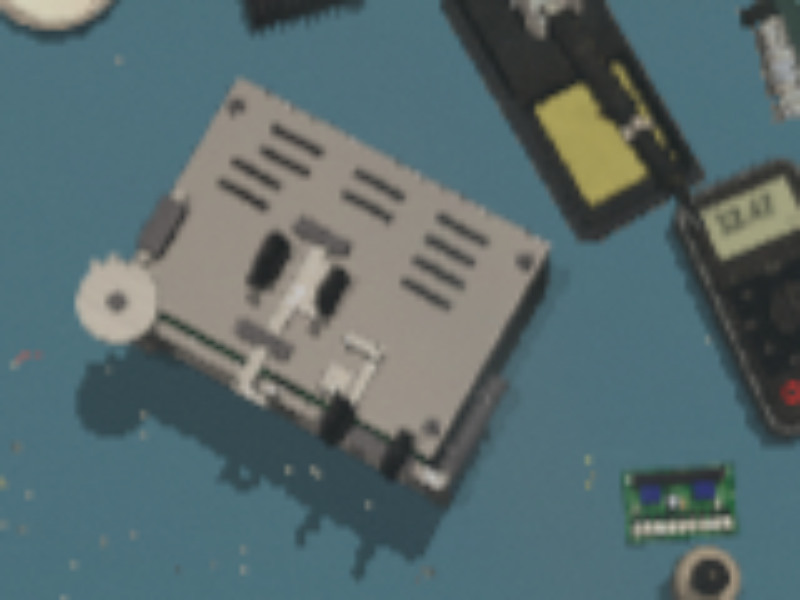

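View pics/crops2.png

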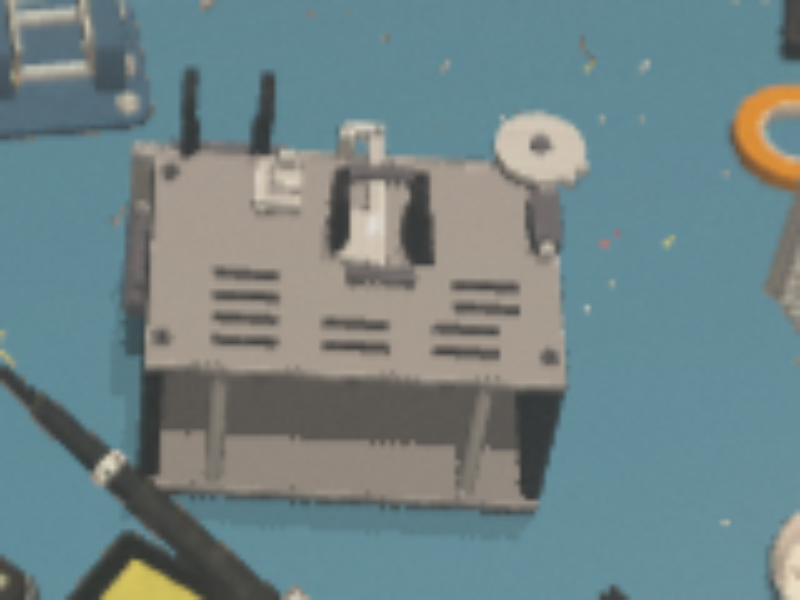

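The crops show the plate corners (+x edge: top crop (240,80) and (550,243); side crop (565,385) and (148,370)), the slide catch tabs at top crop (270,262)/(332,290), and handle tabs at (338,420)/(398,455). Next: solve the pose, with cross-checks.

```bash
cat > h.py <<'E'
import numpy as np,cv2
from station import sense,optics,r
def ray(n,p):
    c=optics.get_calibration(n);T=np.array(c["camera_from_world"]);K=np.array(c["camera_matrix"])
    u=cv2.undistortPoints(np.array([[p]],float),K,np.array(c["distortion"]))[0,0]
    return -T[:3,:3].T@T[:3,3],T[:3,:3].T@np.array([u[0],u[1],1.])
def onz(n,p,z):
    o,d=ray(n,p);return (o+d*(z-o[2])/d[2])
def tri(a,b):
    (o1,d1),(o2,d2)=ray("top",a),ray("side",b)
    s=np.linalg.lstsq(np.c_[d1,-d2],o2-o1,rcond=None)[0];p,q=o1+d1*s[0],o2+d2*s[1]
    return (p+q)/2,np.linalg.norm(p-q)
def proj(n,P):
    c=optics.get_calibration(n);T=np.array(c["camera_from_world"])
    return cv2.projectPoints(np.array(P,float),cv2.Rodrigues(T[:3,:3])[0],T[:3,3],np.array(c["camera_matrix"]),np.array(c["distortion"]))[0][:,0]
E
python3 - <<'E'
from h import *
t=lambda x,y:(x/5+215-.4,y/5+160-.4); s=lambda x,y:(x/5+310-.4,y/5+190-.4)
def fit(M,W):
    M=np.array(M);W=np.array(W)[:,:2];m,w=M.mean(0),W.mean(0)
    a,b=M-m,W-w;th=np.arctan2((a[:,0]*b[:,1]-a[:,1]*b[:,0]).sum(),(a*b).sum())
    R=np.array([[np.cos(th),-np.sin(th)],[np.sin(th),np.cos(th)]]);o=w-R@m
    return R,o,np.degrees(th),(W-(a@R.T+w))*1e3
# corners
A=[(.065,.095),(.065,-.095),(-.065,-.095)]
Wt=[onz("top",t(*p),.11) for p in[(240,80),(550,243),(440,462)]]
Ws=[onz("side",s(*p),.11) for p in[(565,385),(148,370),(150,148)]]
for W in(Wt,Ws,[(x+y)/2 for x,y in zip(Wt,Ws)]):
    R,o,th,e=fit(A,W);print(np.round(o,4),round(th,2),np.round(e,1).tolist())
hs_t=[onz("top",t(*p),.11) for p in[(237,105),(525,262),(431,428)]];hs_s=[onz("side",s(*p),.11) for p in[(549,356),(160,337),(170,172)]]
print("screws mag frame",[np.round(R.T@((x+y)[:2]/2-o),4).tolist() for x,y in zip(hs_t,hs_s)], [np.round((x-y)[:2]*1e3,1).tolist() for x,y in zip(hs_t,hs_s)])
w=lambda m:o+R@np.array(m)
print("pinch",w((-.015,.013)),"hinge",w((-.072,.088)),"handle",w((-.072,-.066)))
# hinge disc centre
print("disc",*tri(t(116,301),s(541,144)))
# predicted tab top outlines
for nm,cy,cx in(("slide-",.013-.022,-.015),("slide+",.013+.014,-.015),("hin",-.066+.022,-.072),("hfix",-.066-.014,-.072)):
    P=[[*w((cx+a,cy)),z] for z in(.122,.154) for a in(-.012,.012)]
    print(nm,np.round((proj("top",P)-[215,160])*5).tolist(),np.round((proj("side",P)-[310,190])*5).tolist())
E
```

```text
[0.6155 0.1881] -27.29 [[0.1, -1.4], [0.2, 2.4], [-0.4, -1.0]]
[0.6177 0.1896] -27.45 [[-0.0, -1.4], [2.3, 1.1], [-2.3, 0.2]]
[0.6166 0.1889] -27.37 [[0.0, -1.4], [1.3, 1.8], [-1.3, -0.4]]
screws mag frame [[0.0513, 0.0882], [0.0483, -0.087], [-0.0518, -0.0847]] [[1.3, -1.9], [0.4, -0.2], [-0.1, -0.0]]
pinch [0.60928532 0.20729878] hinge [0.5931431  0.30010734] handle [0.52234854 0.1633443 ]
disc [0.59595821 0.30239396 0.1188975 ] 0.0009065738618591784
slide- [[322.0, 313.0], [344.0, 273.0], [317.0, 302.0], [339.0, 261.0]] [[330.0, 199.0], [331.0, 238.0], [335.0, 153.0], [336.0, 193.0]]
slide+ [[261.0, 281.0], [283.0, 241.0], [254.0, 270.0], [277.0, 229.0]] [[407.0, 202.0], [409.0, 241.0], [414.0, 156.0], [416.0, 196.0]]
hin [[329.0, 441.0], [351.0, 400.0], [324.0, 433.0], [346.0, 391.0]] [[255.0, 106.0], [255.0, 144.0], [259.0, 60.0], [259.0, 98.0]]
hfix [[390.0, 473.0], [412.0, 432.0], [387.0, 466.0], [409.0, 424.0]] [[180.0, 104.0], [179.0, 141.0], [182.0, 57.0], [182.0, 95.0]]
```

Run:
```python
from h import *
def blobs(n,box):
    g=cv2.imread(f"pics/{n}0.png").max(2);x0,y0,x1,y1=box
    m=(g[y0:y1,x0:x1]<62).astype(np.uint8)
    k,l,st,c=cv2.connectedComponentsWithStats(m,connectivity=8)
    return [(st[i].tolist(),np.round(c[i]+[x0,y0],2).tolist()) for i in range(1,k) if st[i,4]>12]
for n,b in(("top",(262,203,288,225)),("top",(277,235,300,258)),("side",(372,218,400,246)),("side",(343,200,368,222))):
    for z in blobs(n,b):print(n,z)
```

```text
top ([3, 4, 8, 11, 49], [268.57, 211.84])
top ([17, 11, 6, 9, 31], [281.0, 218.0])
top ([2, 4, 8, 10, 47], [281.98, 243.91])
top ([14, 12, 8, 9, 38], [293.84, 251.08])
side ([5, 13, 2, 9, 16], [377.44, 234.56])
side ([19, 13, 5, 12, 36], [393.0, 236.44])
side ([4, 10, 2, 11, 18], [347.56, 215.28])
side ([18, 13, 3, 8, 17], [362.18, 216.41])
```

Run:
```python
from h import *
th=np.radians(-27.37);R=np.array([[np.cos(th),-np.sin(th)],[np.sin(th),np.cos(th)]]);o=np.array([.6166,.1889])
for n,ps in(("top",[(268.57,211.84),(281,218),(281.98,243.91),(293.84,251.08)]),("side",[(393,236.44),(377.44,234.56),(362.18,216.41),(347.56,215.28)])):
    W=[onz(n,p,.142)[:2] for p in ps];print(n,[np.round(1e3*R.T@(w-o),1).tolist() for w in W])
    print(np.round(np.degrees(np.arctan2(*(W[0]-W[1])))-27.37*0,1))
for a,b in zip([(268.57,211.84),(281,218),(281.98,243.91),(293.84,251.08)],[(393,236.44),(377.44,234.56),(362.18,216.41),(347.56,215.28)]):
    p,e=tri(a,b);print(np.round(p*1e3,1),round(e*1e3,1),np.round(1e3*R.T@(p[:2]-o),1))
```

```text
top [[-17.5, 25.7], [-16.8, -10.1], [-74.3, -44.2], [-76.4, -79.5]]
26.2
side [[8.4, 27.4], [4.6, -7.7], [-49.2, -42.3], [-51.1, -76.5]]
33.6
[618.2 222.8 115.4] 0.2 [-14.2  30.8]
[601.3 189.9 120.1] 1.0 [-14.   -6.1]
[533.7 185.8 116.7] 0.0 [-72.2 -40.9]
[515.5 155.3 116.4] 0.8 [-74.4 -76.4]
```

```bash
python3 -m pendant '[[[0.3,0.13,0,0.03],[0.65,0.3,0,0.074],[1,0.45,0,0.074],[1,0.45,0,0.074]]]' 0
cat > to.py <<'E'
import sys
from h import *
t=np.array(eval(sys.argv[1]));yaw=float(sys.argv[2]);s=sense();Rt=np.array(s["ee_rot"]);d=t-np.array(s["tcp_pos"])
cur=np.degrees(np.arctan2(Rt[1,0],Rt[0,0]))
print("t",s["time_s"],"shift/100mm",np.round(Rt.T@d*10,3),"yaw x",round(cur,2),"turn",round(np.radians((cur-yaw+180)%360-180)/2,3),"w",s["gripper_width"],"gf",s["gripper_force"],"F",np.round(s["wrist_force"],1),"tcp",np.round(s["tcp_pos"],4))
E
python3 to.py .6093,.2073,.2 -27.4
```

```text
time_s: 0.5
tcp_pos: [0.2841, 0.5136, 0.2223]
ee_rot: [[0.887, -0.463, -0.0], [-0.463, -0.887, -0.002], [0.0, 0.002, -1.0]]
wrist_force: [-0.1, -0.5, -0.5]
gripper_width: 1.004
gripper_force: 0.0
t 0.5 shift/100mm [4.3   1.21  0.227] yaw x -27.55 turn -0.001 w 1.0039352145797846 gf 0.0 F [-0.1 -0.5 -0.5] tcp [0.2841 0.5136 0.2223]
```

```bash
for i in 1 2 3 4; do :; done
python3 -m pendant '[[[0.35,0.1,0,0],[0.7,0.2,0,0],[1,0.28,0,0]]]' >/dev/null
python3 -m pendant '[[[0.35,0.1,0,0],[0.7,0.2,0,0],[1,0.28,0,0]]]' >/dev/null
python3 -m pendant '[[[0.35,0.1,0,0],[0.7,0.2,0,0],[1,0.28,0,0]]]' >/dev/null
python3 -m pendant '[[[0.35,0.1,0,0],[0.7,0.2,0,0],[1,0.28,0,0],[1,0.28,0,0],[1,0.28,0,0]]]'
python3 to.py .6093,.2073,.2 -27.4
```

```text
time_s: 1.9
tcp_pos: [0.5859, 0.2332, 0.2217]
ee_rot: [[0.888, -0.46, -0.001], [-0.46, -0.888, -0.0], [-0.001, 0.001, -1.0]]
wrist_force: [0.0, 1.0, 0.1]
gripper_width: 1.0
gripper_force: 0.0
t 1.9 shift/100mm [0.328 0.122 0.216] yaw x -27.39 turn 0.0 w 1.0003231021731196 gf 0.0 F [0.  1.  0.1] tcp [0.5859 0.2332 0.2217]
```

```bash
python3 -m pendant '[[[0.33,0.12,0.3,0],[0.33,0.12,0.5,0],[0.33,0.12,0.5,0],[0.33,0.12,0.5,0]]]'>/dev/null
python3 - <<'E'
from h import *
a=optics.capture("top")[150:270,220:380,::-1];b=optics.capture("side")[150:300,290:490,::-1]
cv2.imwrite("pics/p1.png",np.hstack([cv2.resize(a,(400,300),interpolation=2),cv2.resize(b,(400,300),interpolation=2)]))
E
python3 to.py .6093,.2073,.125 -27.4
```

```text
t 2.4 shift/100mm [0.001 0.021 0.494] yaw x -27.21 turn 0.002 w 1.001297573013547 gf 0.0 F [ 0.7 -0.1  1.1] tcp [0.61   0.2091 0.1744]
```

View pics/p1.png

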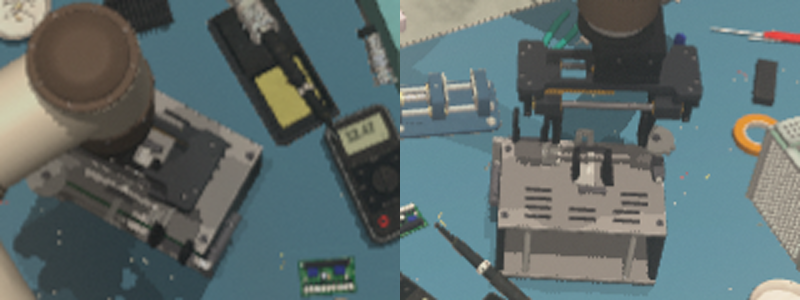

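The right panel shows the fingers at about x=550 and x=645 straddling the tabs at 578/608, offset as expected. I'll descend and then pinch gently.

```bash
python3 -m pendant '[[[0,0.02,0.25,0],[0,0.02,0.49,0],[0,0.02,0.49,0],[0,0.02,0.49,0]]]'>/dev/null
python3 to.py .6093,.2073,.125 -27.4
python3 -m pendant '[[[0,0,0,0],[0,0,0,0],[0,0,0,0],[0,0,0,0]]]' 0.5
python3 to.py .6093,.2073,.125 -27.4
```

```text
t 2.8 shift/100mm [-0.003 -0.005  0.   ] yaw x -27.25 turn 0.001 w 1.0013652345503887 gf 0.0 F [ 0.  -0.8  1. ] tcp [0.6094 0.2067 0.125 ]
time_s: 3.2
tcp_pos: [0.609, 0.2061, 0.1242]
ee_rot: [[0.888, -0.459, 0.001], [-0.459, -0.888, 0.001], [0.001, -0.001, -1.0]]
wrist_force: [0.9, -0.5, -0.3]
gripper_width: 0.72
gripper_force: 0.0
t 3.2 shift/100mm [-0.003 -0.012 -0.008] yaw x -27.32 turn 0.001 w 0.7195893379638447 gf 0.0 F [ 0.9 -0.5 -0.3] tcp [0.609  0.2061 0.1242]
```

```bash
python3 -m pendant '[[[0,0,0,0],[0,0,0,0],[0,0,0,0],[0,0,0,0],[0,0,0,0],[0,0,0,0]]]' 0.63
python3 -m pendant '[[[0,0,0,0],[0,0,0,0],[0,0,0,0],[0,0,0,0]]]' 0.63
```

```text
time_s: 3.8
tcp_pos: [0.6103, 0.2088, 0.1234]
ee_rot: [[0.889, -0.459, 0.004], [-0.459, -0.889, 0.005], [0.002, -0.006, -1.0]]
wrist_force: [3.3, 8.5, -2.8]
gripper_width: 0.384
gripper_force: 27.7
time_s: 4.2
tcp_pos: [0.6103, 0.2089, 0.1234]
ee_rot: [[0.889, -0.459, 0.004], [-0.459, -0.889, 0.004], [0.002, -0.006, -1.0]]
wrist_force: [2.5, 8.0, -3.3]
gripper_width: 0.379
gripper_force: 30.0
```

The catch is fully pinched (33 mm). The arm was pulled about 2.5 mm along +y of the magazine, so I'll correct the estimate by that. Now release and lift.

```bash
python3 -m pendant '[[[0,-0.02,0,0],[0,-0.02,0,0],[0,-0.02,0,0],[0,-0.02,0,0],[0,-0.02,0,0],[0,-0.02,0,0],[0,-0.02,0,0]]]' 0
python3 -m pendant '[[[0,0,-0.25,0],[0,0,-0.5,0],[0,0,-0.5,0],[0,0,-0.5,0]]]'
python3 - <<'E'
from h import *
th=np.radians(-27.37);R=np.array([[np.cos(th),-np.sin(th)],[np.sin(th),np.cos(th)]]);o=np.array([.6166,.1889])+[.0011,.0022]
h=o+R@[-.072,.088]
for g in(.175,.5,.85,1.2,1.5,1.57):
    a=th-np.pi/2-g;print(g,np.round(h+.154*np.array([np.cos(a),np.sin(a)]),4),round(np.degrees(th-g),2))
b=optics.capture("side")[150:300,290:490,::-1]; a=optics.capture("top")[150:270,220:380,::-1]
cv2.imwrite("pics/p2.png",np.hstack([cv2.resize(a,(400,300),interpolation=2),cv2.resize(b,(400,300),interpolation=2)]))
E
```

```text
time_s: 4.9
tcp_pos: [0.6098, 0.2079, 0.1236]
ee_rot: [[0.889, -0.459, 0.0], [-0.459, -0.889, 0.0], [0.0, -0.0, -1.0]]
wrist_force: [-0.3, -0.6, -0.2]
gripper_width: 0.926
gripper_force: 0.0
time_s: 5.3
tcp_pos: [0.6097, 0.208, 0.1739]
ee_rot: [[0.888, -0.459, 0.001], [-0.459, -0.888, 0.001], [0.0, -0.001, -1.0]]
wrist_force: [-0.1, -0.2, 0.1]
gripper_width: 0.996
gripper_force: 0.0
0.175 [0.5007 0.18  ] -37.4
0.5 [0.4665 0.2163] -56.02
0.85 [0.4447 0.2653] -76.07
1.2 [0.4411 0.3188] -96.12
1.5 [0.4528 0.3633] -113.31
1.57 [0.4574 0.373 ] -117.32
```

View pics/p2.png

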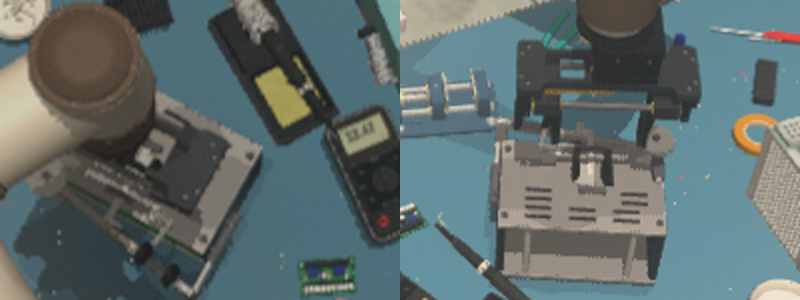

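The gate stands ajar: the handle tabs are now at left panel (145,252) and (172,277), swung out from the mouth. I'll move over the handle.

```bash
python3 to.py .5007,.180,.174 -37.4
python3 - <<'E'
from h import *
W=[onz("top",p,.142)[:2] for p in[(278,250.8),(288.8,260.8)]];d=W[0]-W[1];print(W,sum(W)/2-d/np.linalg.norm(d)*.004,np.degrees(np.arctan2(d[1],d[0]))-90,np.linalg.norm(d))
E
```

```text
t 5.4 shift/100mm [-0.835  0.742 -0.014] yaw x -27.33 turn 0.088 w 0.9970687559089145 gf 0.0 F [-0.4  1.1  0.4] tcp [0.609  0.2075 0.1724]
[array([0.51259909, 0.19359485]), array([0.4874095 , 0.16580325])] [0.49731802 0.17673528] -42.18835077487199 0.03750851519250801
```

```bash
python3 -m pendant '[[[-0.25,0.22,0,0.03],[-0.55,0.48,0,0.06],[-0.83,0.74,0,0.088],[-0.83,0.74,0,0.088],[-0.83,0.74,0,0.088],[-0.83,0.74,0,0.088]]]'>/dev/null
python3 to.py .5007,.180,.126 -37.4
python3 - <<'E'
from h import *
b=optics.capture("side")[150:300,290:490,::-1]; a=optics.capture("top")[150:270,220:380,::-1]
cv2.imwrite("pics/p3.png",np.hstack([cv2.resize(a,(400,300),interpolation=2),cv2.resize(b,(400,300),interpolation=2)]))
E
```

```text
t 6.0 shift/100mm [-0.014  0.017  0.473] yaw x -37.38 turn 0.0 w 0.9961589427538227 gf 0.0 F [0.4 0.5 0.2] tcp [0.5028 0.1805 0.1733]
```

View pics/p3.png

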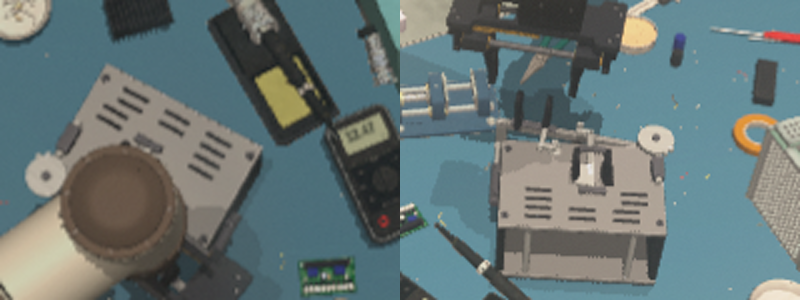

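Run:
```python
from h import *
im=optics.capture("side");g=im.max(2);x0,y0=342,190;m=(g[y0:225,x0:370]<62).astype(np.uint8)
k,l,st,c=cv2.connectedComponentsWithStats(m,connectivity=8)
u=np.array([-np.sin(np.radians(-37.4)),np.cos(np.radians(-37.4))])
for i in range(1,k):
    if st[i,4]>8:
        ys,xs=np.nonzero(l==i);t=ys<ys.min()+4
        p=(xs[t].mean()+x0,ys.min()+y0);w=onz("side",p,.154)[:2];print(st[i],p,w,u@(w-[.5007,.180]))
```

```text
[ 5  6  5 19 56] (np.float64(349.8888888888889), np.int64(196)) [0.49235962 0.17179343] -0.0115851695601559
[19  8  5 16 43] (np.float64(364.8), np.int64(198)) [0.51294409 0.20107146] 0.02417623971279946
```

```bash
python3 -m pendant '[[[-0.01,0,0.25,0],[-0.01,0,0.48,0],[-0.01,0,0.48,0],[-0.01,0,0.48,0]]]' 0.4
python3 -m pendant '[[[0,0,0,0],[0,0,0,0],[0,0,0,0],[0,0,0,0],[0,0,0,0],[0,0,0,0]]]' 0.63
python3 -m pendant '[[[0,0,0,0],[0,0,0,0],[0,0,0,0],[0,0,0,0]]]' 0.65
```

```text
time_s: 6.55
tcp_pos: [0.5019, 0.1808, 0.1255]
ee_rot: [[0.795, -0.607, -0.0], [-0.607, -0.795, -0.001], [0.0, 0.001, -1.0]]
wrist_force: [-0.3, 0.1, 0.0]
gripper_width: 0.721
gripper_force: 0.0
time_s: 7.15
tcp_pos: [0.5009, 0.1797, 0.1265]
ee_rot: [[0.794, -0.608, -0.001], [-0.608, -0.794, -0.002], [0.001, 0.002, -1.0]]
wrist_force: [-1.2, -2.0, 5.6]
gripper_width: 0.388
gripper_force: 30.0
time_s: 7.55
tcp_pos: [0.501, 0.1797, 0.1265]
ee_rot: [[0.794, -0.608, -0.0], [-0.608, -0.794, -0.002], [0.001, 0.002, -1.0]]
wrist_force: [-0.1, -2.7, 5.4]
gripper_width: 0.381
gripper_force: 30.0
```

Pinched, and the position matches the hinge model. I'll swing along the arc, 0.4 rad per call.

```bash
python3 -m pendant '[[[-0.077,-0.002,0,0.025],[-0.154,-0.008,0,0.05],[-0.23,-0.017,0,0.075],[-0.306,-0.031,0,0.1],[-0.381,-0.048,0,0.125],[-0.455,-0.069,0,0.15],[-0.528,-0.094,0,0.175],[-0.6,-0.122,0,0.2]]]'
python3 to.py .4581,.2297,.1265 -60.3
```

```text
time_s: 8.35
tcp_pos: [0.4613, 0.2262, 0.1265]
ee_rot: [[0.494, -0.87, 0.001], [-0.87, -0.494, -0.001], [0.002, -0.0, -1.0]]
wrist_force: [4.0, -3.6, 2.8]
gripper_width: 0.38
gripper_force: 29.9
t 8.35 shift/100mm [-0.046  0.011 -0.   ] yaw x -60.42 turn -0.001 w 0.3796255780384514 gf 29.9493648391217 F [ 4.  -3.6  2.8] tcp [0.4613 0.2262 0.1265]
```

```bash
python3 -m pendant '[[[-0.077,-0.002,0,0.025],[-0.154,-0.008,0,0.05],[-0.23,-0.017,0,0.075],[-0.306,-0.031,0,0.1],[-0.381,-0.048,0,0.125],[-0.455,-0.069,0,0.15],[-0.528,-0.094,0,0.175],[-0.6,-0.122,0,0.2]]]'
python3 to.py .4413,.2837,.1265 -83.2
```

```text
time_s: 9.15
tcp_pos: [0.4427, 0.2845, 0.1265]
ee_rot: [[0.116, -0.993, 0.002], [-0.993, -0.116, -0.001], [0.001, -0.001, -1.0]]
wrist_force: [6.4, -5.2, 3.0]
gripper_width: 0.382
gripper_force: 30.0
t 9.15 shift/100mm [ 0.006  0.015 -0.   ] yaw x -83.34 turn -0.001 w 0.3822753293833092 gf 29.95955441147089 F [ 6.4 -5.2  3. ] tcp [0.4427 0.2845 0.1265]
```

```bash
python3 -m pendant '[[[-0.077,-0.002,0,0.025],[-0.154,-0.008,0,0.05],[-0.23,-0.017,0,0.075],[-0.306,-0.031,0,0.1],[-0.381,-0.048,0,0.125],[-0.455,-0.069,0,0.15],[-0.528,-0.094,0,0.175],[-0.6,-0.122,0,0.2]]]'
python3 to.py .4463,.345,.1265 -106.1
```

```text
time_s: 9.95
tcp_pos: [0.4482, 0.3454, 0.1265]
ee_rot: [[-0.28, -0.96, 0.002], [-0.96, 0.28, -0.001], [0.0, -0.002, -1.0]]
wrist_force: [5.6, -5.0, 2.2]
gripper_width: 0.38
gripper_force: 30.0
t 9.95 shift/100mm [ 0.009  0.017 -0.   ] yaw x -106.28 turn -0.002 w 0.37985311406612887 gf 29.979617153294384 F [ 5.6 -5.   2.2] tcp [0.4482 0.3454 0.1265]
```

```bash
python3 -m pendant '[[[-0.077,-0.002,0,0.025],[-0.154,-0.008,0,0.05],[-0.23,-0.017,0,0.075],[-0.306,-0.031,0,0.1],[-0.306,-0.031,0,0.1],[-0.306,-0.031,0,0.1],[-0.306,-0.031,0,0.1],[-0.306,-0.031,0,0.1]]]'
python3 -m pendant '[[[0,0,0,0],[0,0,0,0],[0,0,0,0],[0,0,0,0]]]'
python3 - <<'E'
from h import *
b=optics.capture("side")[100:310,220:500,::-1]; a=optics.capture("top")[120:330,190:410,::-1]
cv2.imwrite("pics/p4.png",np.hstack([cv2.resize(a,(400,382),interpolation=2),cv2.resize(b,(400,382),interpolation=2)]))
s=sense();p=np.array(s["tcp_pos"])[:2]-[.594,.3023];print("gate",np.radians(-27.37-90)-np.arctan2(p[1],p[0])+2*np.pi,np.linalg.norm(p))
E
```

```text
time_s: 10.75
tcp_pos: [0.4596, 0.3733, 0.1265]
ee_rot: [[-0.464, -0.886, 0.002], [-0.886, 0.464, -0.001], [0.0, -0.002, -1.0]]
wrist_force: [3.8, -5.1, 2.5]
gripper_width: 0.382
gripper_force: 30.0
time_s: 11.15
tcp_pos: [0.4596, 0.3733, 0.1265]
ee_rot: [[-0.464, -0.886, 0.002], [-0.886, 0.464, -0.001], [0.001, -0.002, -1.0]]
wrist_force: [6.1, -4.6, 3.4]
gripper_width: 0.381
gripper_force: 30.0
gate 1.5788505233376 0.15202316596442406
```

View pics/p4.png

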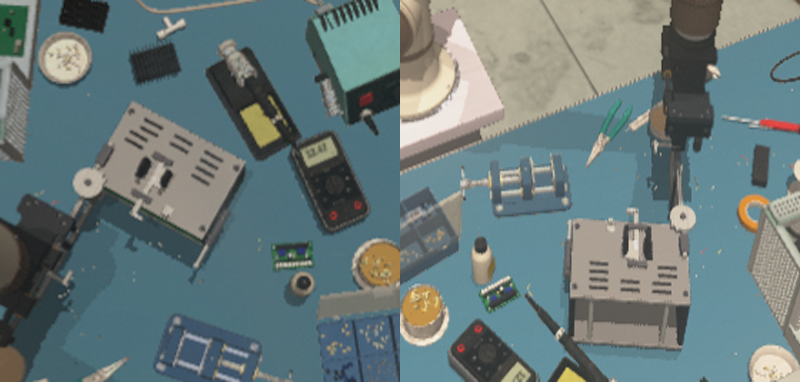

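The picture shows the gate standing out square from the hinge disc (left panel, 88,182), held by the gripper, with the mouth open and the bystanders where they were. The arm is still and the estimated gate angle is 1.58 rad.

```bash
python3 -c "
from station import r
print(r.finish_job())"
```

```text
the job is handed in; nothing more can be done
None
```

I opened the gate to about 1.58 rad, roughly square to the mouth, and handed the job in at about 11 s of the 48 s, with the handle still pinched and the gate still; the station reported no verdict.

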